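# Slip-test two docking hubs on the incline tester

## Task

The two small grey docking hubs are back from having their feet renewed, but one was missed: slip-test both by setting each in turn feet down, lengthways along the slope, inside the outlined rectangle on the tilted tester and letting go without dropping it. The hub that slides has failed: leave it lying against the fence at the foot of the slope, and do not touch it on the lower half of the slope. The hub that stays put, once it has stood there by itself for about a second, has passed: put it feet down in the shallow empty white tray.

Things in the scene. Friction and masses are not known exactly. Their poses are not given: they have to be found in the camera images.
- hub_a_center (a point): One of two identical-looking loose grey docking hubs, 90 long (x), 40 wide (y), 30 high (z, up), 0.18 kg: black ports in one long side, four feet 4 high below. The point is its centre, 15 above its underside. Grip across the 40 width. Starts feet down on the bench. One hub slides on the slope, the other sticks: looks do not tell which.
- hub_b_center (a point): The other docking hub: same size, look and axes as the first.
- mark (a point): Centre of the outlined rectangle (112 x 68) high on the fixed tester's smooth 20 degree deck, on its surface. x up the slope (away from robot), y across, z square out of the deck. Deck is 150 wide between rails 10 high, ends 65 above this point; a 24 high fence is 205 below it along the slope. A hub that slides starts at once, gets there within 1 s, centre about 160 below; the other stays.
- tray: Shallow open white tray, fixed to the bench, 190 (its x) x 160 (its y), walls 5 thick and 22 high, floor 5 thick. Empty. The origin is the centre of its underside, on the bench, z up.
Mind the look-alikes: they are no part of the job. What is shaped like the part that bears hub_a_center but green is not meant.

How it is judged (in metres and radians):
On the way:
1. the hub that sticks stands by itself, feet down, in the outlined rectangle on the slope (x of hub_a_center in the frame of mark between -0.04 and 0.03 m and y of hub_a_center in the frame of mark between -0.03 and 0.03 m and z of hub_a_center in the frame of mark between 0.009 and 0.021 m and angle between the z axis of hub_a_center and the z axis of mark, either way round below 0.12 rad and angle between the x axis of hub_a_center and the x axis of mark, either way round below 0.3 rad and angle between hub_a_center's own z axis and vertical below 1 rad and linear speed of hub_a below 0.01 m/s and contact force between the fingers and hub_a below 0.05 N), for 0.8 s.
At the end, for the whole second after the job is handed in: The hub that sticks lies feet down (within about 9 degrees) on the floor of the white tray; the hub that slides lies feet down on the deck at the fence at the foot of the slope (its centre 135 to 200 mm below the mark); both are at rest (x of hub_a_center in the frame of tray between -0.075 and 0.075 m and y of hub_a_center in the frame of tray between -0.058 and 0.058 m and height (world z) of hub_a_center between 0.013 and 0.027 m and angle between hub_a_center's own z axis and vertical below 0.15 rad and linear speed of each of hub_a, hub_b below 0.02 m/s and x of hub_b_center in the frame of mark between -0.2 and -0.135 m and y of hub_b_center in the frame of mark between -0.06 and 0.06 m and z of hub_b_center in the frame of mark below 0.023 m and angle between the z axis of hub_b_center and the z axis of mark, either way round below 0.15 rad and angle between hub_b_center's own z axis and vertical below 1 rad); the robot touches nothing.
It fails at once if the fingers touch the sliding hub on the lower half of the slope (its centre more than 90 mm below the mark) (x of hub_b_center in the frame of mark between -0.21 and -0.09 m and y of hub_b_center in the frame of mark between -0.075 and 0.075 m and z of hub_b_center in the frame of mark below 0.06 m and contact force between the fingers and hub_b above 0.5 N).
It fails at once if a hub is dropped or thrown: it moves faster than 1.2 m/s out of the fingers ((linear speed of hub_a above 1.2 m/s and contact force between the fingers and hub_a below 0.05 N) or (linear speed of hub_b above 1.2 m/s and contact force between the fingers and hub_b below 0.05 N)).
It also fails if it takes over 58 s, if anything falls off the work surface, if the arm or the gripper's body presses on something with over 40 N, if the wrist force passes 120 N, or if a joint passes its speed limit or range.

## Robot

A 6-joint arm with a two-finger parallel gripper is mounted at the origin on the work surface. World frame = base frame: x ahead of the robot, y to its left, z up, the work surface at z = 0. Lengths are in m, angles in degrees, forces in N, time in s.
With the tool pointing down it reaches from about 0.35 to 0.875 m from the base axis. Payload 4.2 kg.
Tool frame: the origin (TCP) lies midway between the tips of the shut fingers; the grasp point (between the pads) lies 19 mm behind it; y points along the fingers, z is the direction in which the jaws open and shut, and the axes are right-handed (so a half turn about y gives the same grasp; the last joint's range is limited). The gripper opens to 87 mm and grips with 3 to 60 N. Pads are 19 mm wide; open, the fingers measure 117 mm over their backs; the gripper's body (75 mm by 190 mm) begins 51 mm behind the grasp point.
Start: joints at [-53.308, 22.042, 0.453, 0, -68.411, -14.817], TCP at [0.233, -0.58, 0.2] pointing down, gripper open.
Joint ranges: [-179.83, 179.83], [-69.29, 118.12], [-61.27, 80.66], [-181.25, 117.63], [-171.15, -9.14], [-177.46, 177.46]. Speed limits (degrees/s): [159.86, 159.86, 180, 180, 180, 180].

## Interface

Orientations are given as [roll, pitch, yaw] about the fixed x, y, z axes, in that order (R = Rz(yaw) Ry(pitch) Rx(roll)).
In Python, from workcell import env gives the robot as it stands. The module is installed in compiled form; this text tells all that it offers. Calls block until the motion is done:
- env.goto(position, orientation): joint-space move of the TCP to a pose.
- env.move_straight(position, rotation=None, rate=0.15, force_limit=None): straight line of the TCP; rotation=None keeps the orientation; rate is the mean speed in m/s. With force_limit (N) it stops when the force on the tool has changed by that much, and returns True; else False.
- env.set_joints(angles): joint-space move.
- env.gripper_to(opening, grasp_force=None): opening from 0.0 (shut) to 1.0 (fully open); grasp_force is the grip in N (None keeps the last); returns when the fingers have stopped.
- env.dwell(seconds).
- env.inverse_kinematics(position, orientation): joint angles nearest the present ones, or None.
- env.read_state(): the state.
- env.grab_frame(name): name is "side" or "top"; returns a dict with "image" (480x640x3 uint8, blue, green, red), "fx", "fy", "cx", "cy" (pixels), "position" and "orientation" of the camera in the world. Camera axes: x right, y up, looking along -z (the intrinsics and any distortion apply to the point x, -y, -z); pixel columns grow to the right and rows downward; lengths in m; the calibration is good to about 2 mm. A picture is of the moment at which its call begins. There is no depth.
A pose or a line that the arm cannot do raises env.Unreachable and nothing moves.
- env.close_job(): hands the job in, once; it reports no verdict.
Trained networks look in a picture, given as the dict that the camera call returned (one of the last four; its "shot" number tells which), for a name from the list of things; names that differ only in an ending like _2 or _b are one class to them, and where a whole thing is asked for, a point or a joint stands for the part that bears it (a point fixed in the world has none). Each returns a list of dicts, best first, with "score" (0 to 1); they miss things now and then, are a little off and sometimes report something else, mostly with a low value. They report only what shows in the picture. A call takes as long as a camera call. They do not tell look-alikes from the thing itself.
- env.search_frame(picture, thing): "xyz" ([x, y, z] in m, in world coordinates, good to about 4 mm: the middle of the surface that is visible of it).
- env.trace(picture, thing): "mask" (480x640 bool, what is visible of it).
The state is a dict: "clock": time; "joint_positions": joint angles; "qvel": joint speeds; "joint_torque": joint torques, N m; "position": TCP position; "tool_rot": TCP orientation; "force": force on the tool from outside, world axes, zero at the start; "wrist_torque": the same for the moment, N m; "opening": opening from 0.0 (shut) to 1.0 (fully open).
Only numpy, scipy, OpenCV 4.12 (cv2) and the standard library are available. Lean on these libraries where they do the work, as an engineer would, in place of code of your own. Each camera call takes 0.05 s, during which the arm holds its last target. There are 200 camera calls.

## Working session

There is one attempt and no reset: what is moved stays moved. The work goes in short steps, each a Python script; the robot and the scene stay as the last script left them, time stands still between calls to the robot, and variables do not carry over. Pictures are saved under pics/ and viewed, about 8 in all and at most 12, crops included, and the job is handed in when it is done.

```bash
mkdir -p pics
python3 - <<'E'
from workcell import env
import cv2
for n in ("top","side"):
    f=env.grab_frame(n); cv2.imwrite(f"pics/{n}0.png",f["image"])
    print(n,{k:v for k,v in f.items() if k!="image"})
    for t in ("hub_a_center","mark","tray"):
        print(t,[(r["score"],r["xyz"]) for r in env.search_frame(f,t)][:5])
s=env.read_state();print(s)
E
```

```text
top {'fx': 577.7866672630905, 'fy': 577.7866672630905, 'cx': 321.4200901206177, 'cy': 239.55562713691086, 'position': array([0.17919259, 0.04325922, 1.4193016 ]), 'orientation': array([ 11.33819179,  -0.50209526, -90.08909167]), 'shot': 1}
hub_a_center [(0.62, [0.2887, 0.3364, 0.0292]), (0.58, [0.5572, 0.2361, 0.0302])]
mark [(0.91, [0.5595, 0.0195, 0.0681])]
tray [(0.87, [0.5215, -0.3081, 0.0074])]
side {'fx': 541.6588862509699, 'fy': 541.6588862509699, 'cx': 316.60571172263724, 'cy': 234.72263223698337, 'position': array([0.30005372, 0.69971139, 0.73939502]), 'orientation': array([ 4.70962231e+01,  1.38443251e-01, -1.67234175e+02]), 'shot': 2}
hub_a_center [(0.84, [0.5602, 0.2486, 0.03]), (0.47, [0.563, 0.0245, 0.0735])]
mark [(0.57, [0.5638, 0.028, 0.0728])]
tray [(0.97, [0.5255, -0.302, 0.0033])]
{'clock': 0.4, 'joint_positions': array([-5.33078528e+01,  2.20478706e+01,  4.41199067e-01, -3.65716583e-03,
       -6.84091329e+01, -1.48164534e+01]), 'qvel': array([-0.04008082, -0.04714591,  0.15269982, -0.07481359,  0.04322183,
       -0.01368854]), 'joint_torque': array([ 5.67556583e-05, -3.89972484e+01,  1.87332094e+01,  4.21814606e+00,
        1.42211918e-02, -6.95619724e-05]), 'position': array([ 0.23284966, -0.57988933,  0.1995971 ]), 'tool_rot': array([-8.99838515e+01,  7.54432245e-04,  2.18743476e+01]), 'force': array([-1.28361769, -0.32617847,  0.37895952]), 'wrist_torque': array([ 0.06820111, -0.05163011,  0.00793556]), 'opening': 0.9974418891161222}
```

View pics/top0.png

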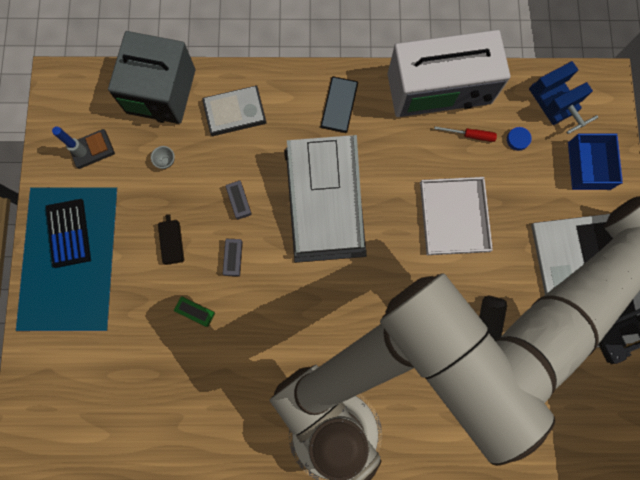

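View pics/side0.png

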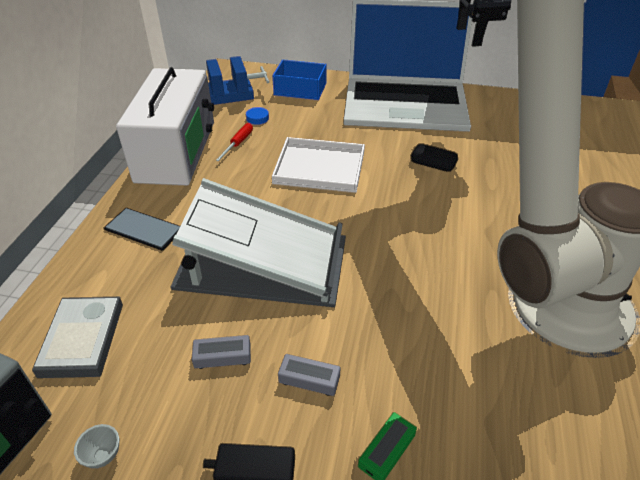

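Both grey hubs show in the top view at (237,200) and (232,257), with the green look-alike at (194,311). The outlined rectangle is at (323,165) and the tray at (456,215). Next I'll fit box outlines to the masks in both cameras.

```bash
cat > h.py <<'E'
import numpy as np, cv2
from scipy.optimize import minimize
from scipy.spatial.transform import Rotation as R
from workcell import env
def project(f,P):
    p=(np.atleast_2d(P)-f["position"])@R.from_euler("xyz",f["orientation"],degrees=True).as_matrix()
    return np.c_[f["cx"]-f["fx"]*p[:,0]/p[:,2], f["cy"]+f["fy"]*p[:,1]/p[:,2]]
def ray(f,uv,z):
    d=R.from_euler("xyz",f["orientation"],degrees=True).apply([(uv[0]-f["cx"])/f["fx"],-(uv[1]-f["cy"])/f["fy"],-1])
    return f["position"]+d*(z-f["position"][2])/d[2]
def hull(f,P,S=4):
    m=np.zeros((480*S,640*S),np.uint8)
    cv2.fillConvexPoly(m,cv2.convexHull(np.round(project(f,P)*S+S/2-.5).astype(np.int32)),1); return m
def box(x,y,yaw,dims,z0=0.):
    c=np.array([[a,b,h] for a in(-.5,.5) for b in(-.5,.5) for h in(0,1)])*dims
    return R.from_euler("z",yaw).apply(c)+[x,y,z0]
def fit(fm,model,p0,step):
    S=4; ms=[(f,cv2.resize(m.astype(np.uint8),None,fx=S,fy=S,interpolation=0)) for f,m in fm]
    def cost(p):
        c=0
        for f,m in ms:
            h=hull(f,model(*p)); c+=1-(h&m).sum()/(h|m).sum()
        return c/len(ms)
    s=np.vstack([p0]+[np.array(p0)+np.eye(len(p0))[i]*step[i] for i in range(len(p0))])
    r=minimize(cost,p0,method="Nelder-Mead",options=dict(initial_simplex=s,maxiter=150,xatol=1e-4,fatol=1e-4))
    return r.x,1-r.fun
E
python3 - <<'E'
from h import *
ft=env.grab_frame("top"); fs=env.grab_frame("side")
T={}
for f,n in((ft,"top"),(fs,"side")):
    for t in("hub_a_center","tray","mark"):
        rs=env.trace(f,t); T[n,t]=rs
        print(n,t,[(r["score"],int(r["mask"].sum()),np.argwhere(r["mask"]).mean(0)[::-1].round(1).tolist()) for r in rs])
np.save("m.npy",np.array([ft,fs,T],dtype=object),allow_pickle=True)
D=(.09,.04,.03)
for c in((.557,.24),(.43,.25)):
  for sets in ((("top",ft),),(("side",fs),),(("top",ft),("side",fs))):
    fm=[]
    for n,f in sets:
        uv=project(f,[*c,.02])[0]
        g=[r["mask"] for r in T[n,"hub_a_center"] if np.linalg.norm(np.argwhere(r["mask"]).mean(0)[::-1]-uv)<25]
        if g: fm.append((f,g[0]))
    if fm: 
        b=max((fit(fm,lambda x,y,a:box(x,y,a,D),[*c,a],[.01,.01,.2]) for a in(-.3,.3)),key=lambda q:q[1]); print(c,[n for n,_ in sets],b)
for sets in ((("top",ft),),(("side",fs),)):
    n,f=sets[0]
    if T[n,"tray"]: print("tray",n,fit([(f,T[n,"tray"][0]["mask"])],lambda x,y,a:box(x,y,a,(.19,.16,.022)),[.52,-.305,0],[.01,.01,.1]))
a=cv2.resize(ft["image"][125:275,210:380],None,fx=4,fy=4,interpolation=cv2.INTER_CUBIC)
cv2.imwrite("pics/ct.png",a)
b=cv2.resize(fs["image"][170:310,165:350],None,fx=4,fy=4,interpolation=cv2.INTER_CUBIC)
cv2.imwrite("pics/cs.png",b)
E
```

```text
top hub_a_center [(0.97, 626, [238.1, 199.8]), (0.83, 685, [194.2, 311.3])]
top tray [(0.85, 4963, [455.4, 215.7]), (0.67, 625, [232.2, 258.4])]
top mark [(0.91, 7942, [326.1, 195.4])]
side hub_a_center [(0.68, 2144, [386.6, 446.7]), (0.67, 1714, [221.5, 351.3])]
side tray [(0.69, 4063, [318.9, 164.1])]
side mark [(0.63, 11315, [260.5, 237.6])]
(0.557, 0.24) ['top'] (array([0.56245057, 0.23906981, 0.31428266]), np.float64(0.9470192307692308))
(0.557, 0.24) ['side'] (array([0.56151633, 0.2387395 , 0.34264557]), np.float64(0.903034104790518))
(0.557, 0.24) ['top', 'side'] (array([0.56233554, 0.2387344 , 0.31275371]), np.float64(0.9223687434410769))
tray top (array([ 0.52332995, -0.30562642,  0.05377865]), np.float64(0.9822037484132713))
tray side (array([ 0.52276429, -0.30272412,  0.05441425]), np.float64(0.9798860157031558))
```

View pics/ct.png

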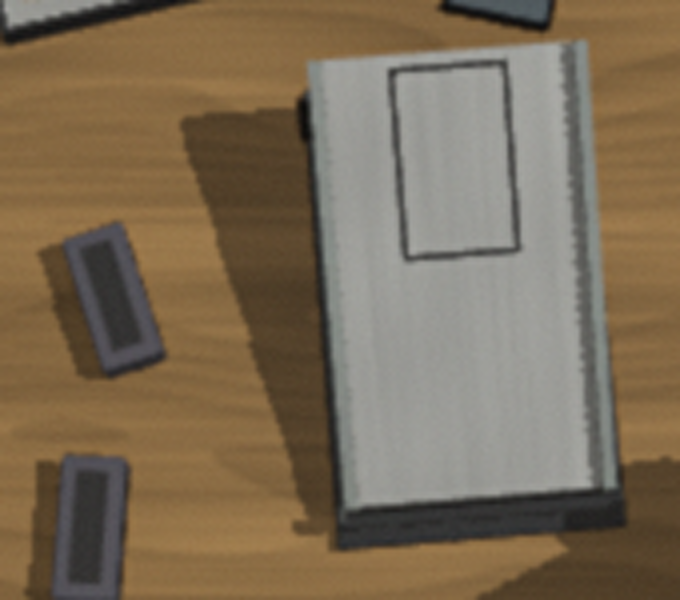

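View pics/cs.png

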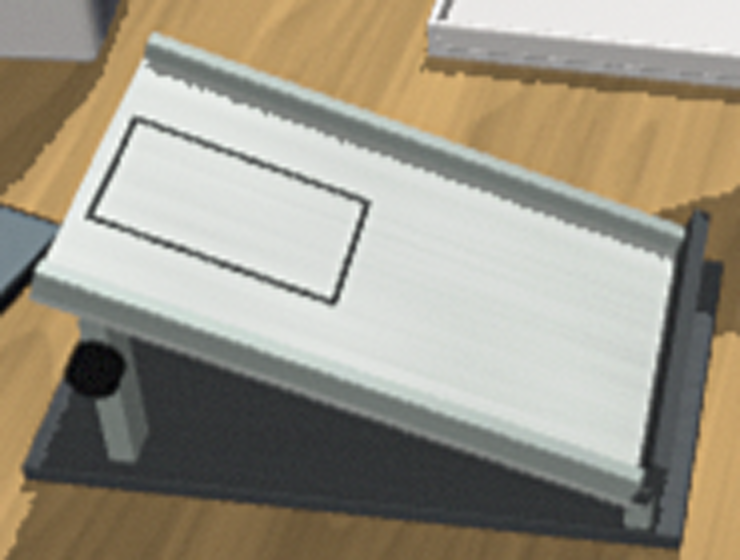

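Rectangle corners are readable in both crops: top (390,71), (505,62), (519,248), (407,259), and side (135,119), (89,216), (335,301), (369,203). I'll solve the mark pose from these.

Run:
```python
from h import *
from scipy.optimize import least_squares
ft,fs,T=np.load("m.npy",allow_pickle=True)
q=lambda a,o:(np.array(a,float)+.5)/4-.5+o
# order: (+x,+y),(+x,-y),(-x,-y),(-x,+y)
ot=q([(390,71),(505,62),(519,248),(407,259)],(210,125)); os_=q([(89,216),(135,119),(369,203),(335,301)],(165,170))
L=np.array([[.056,.034,0],[.056,-.034,0],[-.056,-.034,0],[-.056,.034,0]])
def pts(p,t=-20): return R.from_euler("ZY",[p[3],t],degrees=True).apply(L)+p[:3]
for nm,w in(("both",(1,1)),("top",(1,0)),("side",(0,1))):
    r=least_squares(lambda p:np.r_[w[0]*(project(ft,pts(p))-ot).ravel(),w[1]*(project(fs,pts(p))-os_).ravel()],[.56,.02,.07,5])
    print(nm,r.x.round(4),np.abs(r.fun).max().round(2))
r=least_squares(lambda p:np.r_[(project(ft,pts(p,p[4]))-ot).ravel(),(project(fs,pts(p,p[4]))-os_).ravel()],[.56,.02,.07,5,-20]);print("free tilt",r.x.round(4))
D=(.09,.04,.03)
m=T["top","tray"][1]["mask"]
print("hub2",fit([(ft,m)],lambda x,y,a:box(x,y,a,D),[.43,.25,-.05],[.01,.01,.1]))
# own colour segmentation cross-check in side view
hsv=cv2.cvtColor(fs["image"],cv2.COLOR_BGR2HSV)
u=project(fs,[[.43,.25,.02],[.562,.239,.02]]).round();print("side px",u.tolist(), [hsv[int(b),int(a)].tolist() for a,b in u])
s=((hsv[...,0]>100)&(hsv[...,0]<150)|(hsv[...,2]<90)&(hsv[...,1]<60)).astype(np.uint8)
s=cv2.morphologyEx(s,cv2.MORPH_CLOSE,np.ones((5,5)))
n,l,st,ce=cv2.connectedComponentsWithStats(s)
for k,(c,a0) in enumerate((((.43,.25),-.05),((.562,.239),.31))):
    i=l[int(u[k][1]),int(u[k][0])]
    if i: print(st[i],fit([(fs,l==i)],lambda x,y,a:box(x,y,a,D),[*c,a0],[.01,.01,.1]))
```

```text
both [0.6274 0.026  0.0937 5.1084] 0.57
top [0.6279 0.0261 0.0946 5.2489] 0.21
side [0.6259 0.028  0.0957 5.0048] 0.4
free tilt [  0.6274   0.026    0.0937   5.0958 -19.962 ]
hub2 (array([ 0.41327437,  0.25010706, -0.02527189]), np.float64(0.8967811544686207))
side px [[300.0, 371.0], [221.0, 349.0]] [[103, 19, 96], [103, 20, 90]]
[ 279  355   61   41 1729] (array([0.41536564, 0.25098372, 0.04397839]), np.float64(0.8545927048850663))
[ 192  336   58   33 1607] (array([0.56125952, 0.23997857, 0.3958866 ]), np.float64(0.8532974874705433))
```

Mark is at about (0.627, 0.0265, 0.094) with yaw 5.1° and a 20° tilt, which agrees between the cameras. The hubs are at (0.562, 0.239, 18°) and (0.414, 0.250, -2.5°), and the tray at (0.523, -0.304, 3°). Next is the first pick.

```bash
cat >> h.py <<'E'
MARK=np.array([.627,.0265,.094]); MR=R.from_euler("ZY",[5.1,-20],degrees=True); MO=[-90,-20,5.1]
H=.006  # tip height above hub underside
def deck(x,y,z): return MARK+MR.apply([x,y,z])
def st(msg):
    s=env.read_state(); print(msg,round(s["clock"],2),s["position"].round(4),s["tool_rot"].round(1),"F",s["force"].round(2),"open",round(s["opening"],3))
def pick(x,y,yaw):
    env.goto([x,y,.13],[-90,0,yaw]); st("above")
    env.move_straight([x,y,H],rate=.12); st("down")
    env.gripper_to(0,15); st("grip")
    env.move_straight([x,y,.22],rate=.25); st("up")
def place_deck():
    env.goto(deck(0,0,.09),MO); st("over mark")
    env.move_straight(deck(0,0,H+.012),rate=.12)
    hit=env.move_straight(deck(0,0,H-.004),rate=.015,force_limit=2.5); st(f"contact {hit}")
    s=env.read_state(); print("in mark",MR.inv().apply(s["position"]-MARK).round(4))
    env.gripper_to(.75); st("released")
def shot(n):
    f=env.grab_frame(n[0]); cv2.imwrite(f"pics/{n[1]}.png",f["image"]); return f
E
python3 - <<'E'
from h import *
p=env.read_state()["position"]
env.move_straight([p[0],p[1],.3],rate=.3)
x,y=.562,.239
env.goto([x,y,.2],[-90,0,17.9])
pick(x,y,17.9)
f=shot(("top","pick1"))
E
```

```text
above 4.78 [0.5623 0.2383 0.1299] [-90.1   0.1  17.9] F [0.53 0.41 0.36] open 1.002
down 5.96 [0.5627 0.2395 0.007 ] [-90.   -0.1  17.9] F [-0.    0.35  0.27] open 1.003
grip 6.82 [0.562  0.2389 0.006 ] [-90.    0.   17.9] F [-0.03 -0.82  0.09] open 0.451
up 7.83 [0.5608 0.2385 0.218 ] [-90.    0.2  17.9] F [-0.5  -0.13 -2.42] open 0.451
```

Hub 1 is gripped (39 mm opening, weight felt). Now set it on the mark and check contact before releasing.

```bash
sed -i '/env.gripper_to(.75); st("released")/d' h.py
python3 - <<'E'
from h import *
place_deck()
f=shot(("side","set1"))
cv2.imwrite("pics/set1c.png",cv2.resize(f["image"][140:310,150:360],None,fx=3,fy=3))
E
```

```text
over mark 8.77 [0.5971 0.0243 0.1788] [-90.  -20.    5.1] F [ 0.37  0.52 -1.51] open 0.449
contact True 10.24 [0.6244 0.0262 0.1008] [-90.  -20.    5.1] F [-1.72 -0.18  3.4 ] open 0.45
in mark [-0.0002 -0.      0.0073]
```

View pics/set1c.png

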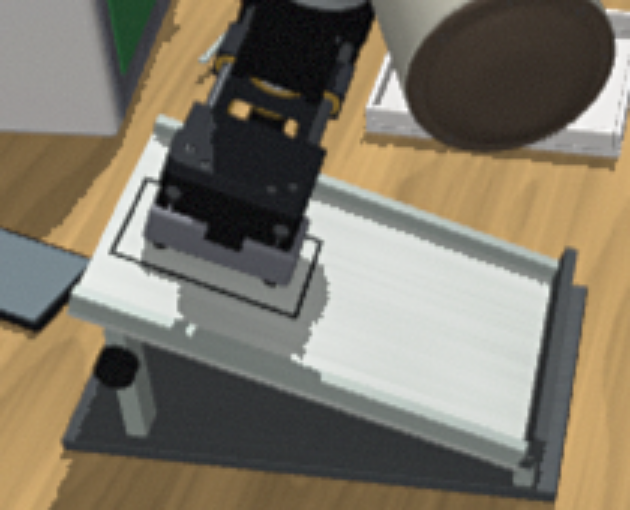

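The hub stands on the deck within the outline: its near lower edge runs about (150,240)–(295,285) inside the outline edge (112,250)–(298,315). Releasing now.

Run:
```python
from h import *
env.gripper_to(.78); st("released")
env.move_straight(deck(0,0,.12),rate=.25); st("off")
f=shot(("top","rel1")); g=shot(("side","rel1s"))
for q in(f,g): print([(r["score"],r["xyz"].round(3) if hasattr(r["xyz"],"round") else r["xyz"]) for r in env.search_frame(q,"hub_a_center")])
cv2.imwrite("pics/rel1c.png",cv2.resize(g["image"][140:310,150:360],None,fx=3,fy=3))
```

```text
released 11.08 [0.6229 0.0257 0.0992] [-90.  -19.8   5.1] F [ 0.04 -0.04  0.09] open 0.78
off 11.69 [0.5858 0.0229 0.2071] [-90.  -19.8   5. ] F [-0.34  0.22 -0.67] open 0.776
[(0.85, [0.2866, 0.3369, 0.0315])]
[(0.68, [0.6165, 0.0382, 0.1231]), (0.65, [0.2868, 0.3459, 0.0271])]
```

View pics/rel1c.png

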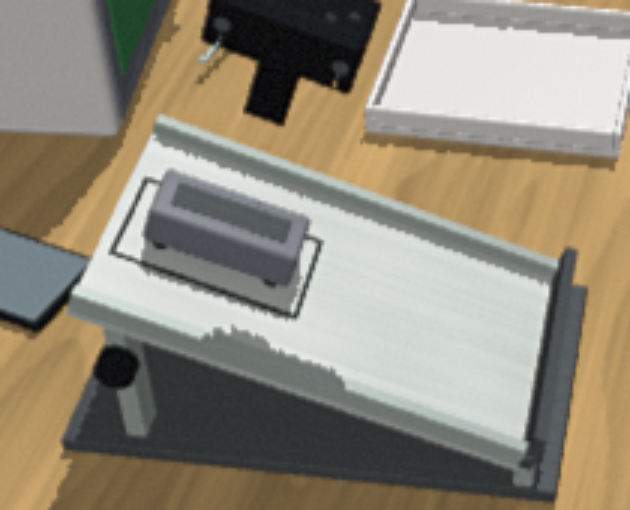

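Hub 1 stayed in the rectangle after release. I'll let it stand, check its pose numerically, then re-grip it and put it in the tray.

Run:
```python
from h import *
env.dwell(.8)
g=shot(("side","std1"))
u=project(g,deck(0,0,.015))[0]
ms=[r["mask"] for r in env.trace(g,"hub_a_center") if r["mask"][int(u[1]),int(u[0])]]
if ms:
    c=np.array([[a,b,h] for a in(-.045,.045) for b in(-.02,.02) for h in(0,.03)])
    print("hub in mark",fit([(g,ms[0])],lambda x,y,a:MARK+MR.apply(R.from_euler("z",a).apply(c)+[x,y,0]),[0,0,0],[.005,.005,.05]))
env.move_straight(deck(0,0,.007),rate=.12); st("down")
env.gripper_to(0,15); st("grip")
env.move_straight(deck(0,0,.12),rate=.2); st("up")
tx,ty=.523,-.304
env.goto([tx,ty,.12],[-90,0,3]); st("over tray")
env.move_straight([tx,ty,.022],rate=.15)
hit=env.move_straight([tx,ty,.005],rate=.015,force_limit=2.5); st(f"contact {hit}")
```

```text
hub in mark (array([-0.00087519, -0.00049771,  0.02422563]), np.float64(0.8967188505254128))
down 13.88 [0.625  0.0264 0.1014] [-90.  -19.9   5.1] F [ 1.12 -0.01  0.04] open 0.776
grip 14.5 [0.6247 0.0263 0.1008] [-90.  -19.8   5.1] F [-1.19 -0.32  1.79] open 0.454
up 15.22 [0.5851 0.0227 0.2051] [-90.  -19.6   5. ] F [-0.21  0.71 -2.14] open 0.446
over tray 16.5 [ 0.5235 -0.3033  0.12  ] [-90.   -0.    3.1] F [-0.25  0.4  -2.54] open 0.449
contact True 18.06 [ 0.5229 -0.304   0.0107] [-90.   0.   3.] F [-0.42 -0.36  5.5 ] open 0.453
```

Run:
```python
from h import *
env.gripper_to(.72); st("released")
env.move_straight([.523,-.304,.28],rate=.3)
env.gripper_to(1.0)
x,y=.414,.2505
env.goto([x,y,.2],[-90,0,-2.5])
pick(x,y,-2.5)
shot(("top","tray1"))
place_deck()
g=shot(("side","set2"))
f=cv2.imread("pics/tray1.png")
cv2.imwrite("pics/c2.png",np.hstack([cv2.resize(f[150:270,330:510],(540,360)),cv2.resize(g["image"][140:310,150:270],(254,360))]))
```

```text
released 18.78 [ 0.5217 -0.3035  0.0095] [-89.9   0.2   3. ] F [-0.03  0.1  -0.43] open 0.721
above 23.0 [0.4146 0.2499 0.1301] [-90.1   0.   -2.5] F [-0.09  1.24 -0.08] open 1.0
down 24.18 [0.4145 0.2511 0.0068] [-89.9  -0.1  -2.5] F [ 0.05 -0.33  0.11] open 1.004
grip 25.04 [0.4139 0.2504 0.006 ] [-90.    0.   -2.5] F [-0.04 -0.29 -0.15] open 0.445
up 26.05 [0.413  0.2497 0.2183] [-90.1   0.2  -2.5] F [-0.23 -1.   -2.12] open 0.45
over mark 27.21 [0.5964 0.0244 0.1786] [-90.  -20.    5.1] F [ 0.25  0.62 -1.99] open 0.443
contact True 28.68 [0.6244 0.0262 0.1009] [-90.  -20.    5.1] F [-1.7   0.39  3.15] open 0.45
in mark [-0.0001 -0.0001  0.0074]
```

View pics/c2.png

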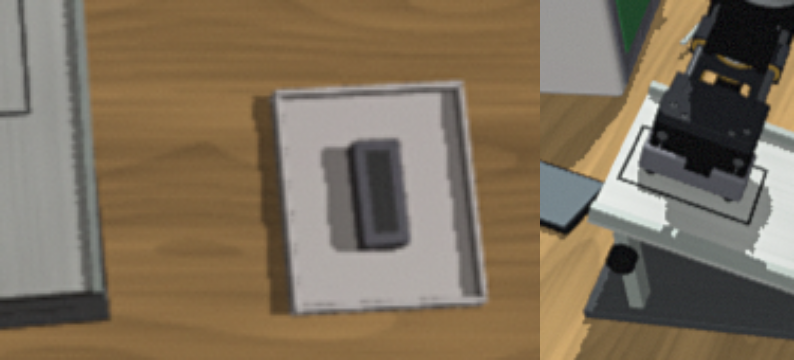

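Hub 1 lies in the middle of the tray at crop position (380,193), and hub 2 is on the mark. Releasing hub 2 and moving straight up clear of it.

Run:
```python
from h import *
env.gripper_to(.78); st("released")
env.dwell(1.0)
env.move_straight(deck(0,0,.15),rate=.25); st("off")
env.dwell(.5)
g=shot(("side","rel2"))
cv2.imwrite("pics/rel2c.png",cv2.resize(g["image"][100:310,150:400],None,fx=3,fy=3))
```

```text
released 29.52 [0.6229 0.0257 0.0993] [-90.  -19.8   5.1] F [ 0.18  0.06 -0.03] open 0.78
off 31.25 [0.5751 0.0218 0.2336] [-90.  -19.7   5. ] F [ 0.47  0.61 -0.07] open 0.782
```

View pics/rel2c.png

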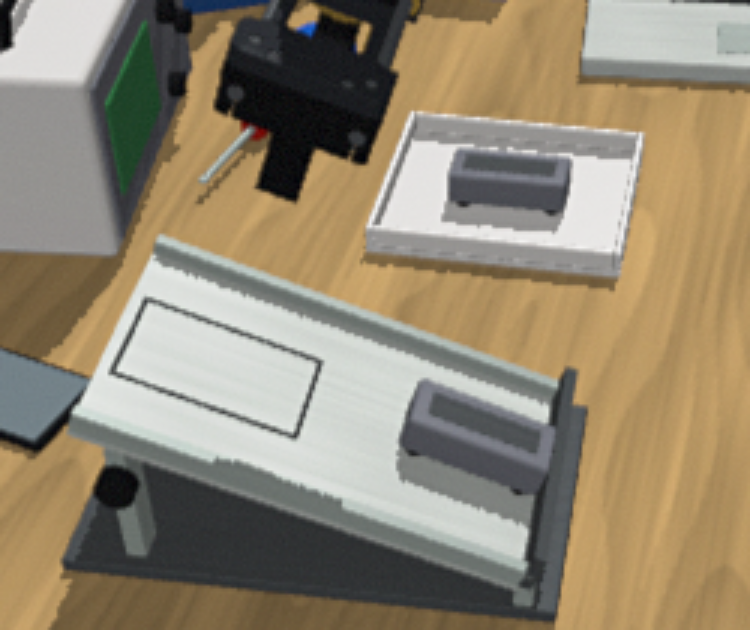

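Hub 2 slid to the fence and lies feet down at crop position (477,435). Hub 1 sits feet down in the tray at (510,182), and the gripper is clear of everything.

Run:
```python
from h import *
st("end"); env.close_job()
```

```text
end 31.8 [0.5759 0.0219 0.2347] [-90.  -19.8   5.1] F [-0.6  -0.12 -0.53] open 0.78
the job is handed in; nothing more can be done
```

The slip test is done and the job was handed in at 31.8 s of the 58 s allowed.

- **Passed:** the hub that started farther from the robot, at about (0.562, 0.239), stayed put. It stood alone in the outlined rectangle for roughly 2 s, fitted within about 1 mm of the mark. It now lies feet down near the middle of the white tray.
- **Failed:** the nearer hub, at about (0.414, 0.250), slid as soon as it was released. It was not touched again and lies feet down against the fence.

**Last checks:** the final side picture shows both hubs in place and the gripper clear of everything. I judged the fence hub's final position by eye only and did not measure it.

**Disagreements:**
- Both hubs touched the deck about 1.4 mm higher than my estimate, within the calibration error.
- My fits of the hubs' yaw on the bench differed by up to about 5° between the cameras. The grips closed to the expected 39–40 mm anyway.
- The vision networks mislabelled one hub as a tray, and at times the green look-alike as a hub. I sorted those out by position and colour.

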